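# Weigh out a batch of ink blocks on the guarded spring scale

### The job

Make up one weighed batch of wooden ink blocks: first swing the scale's counterweighted guard up and over its balance point so that it rests open by itself, let go of it, and then set blocks on the pan one by one until the red pointer comes to rest in the green band. Then lay the guard back down over the weighed blocks, all the way onto its stop; every block that is not on the pan must end up in the wooden tray (before or after shutting the guard). Do not knock over the jar, the dropper bottle or the little ink bowl.

Things in the scene. Friction and masses are not known exactly. Their poses are not given: they have to be found in the camera images.
- guard (a joint): angle of the scale's counterweighted guard: a flat grid of steel rods, 200 mm wide, hinged at the back of a grey spring scale, with a red front bar. 0 = lying level over the pan on its stop (bar towards the robot), grows as the bar is lifted up and back; balance point at about 0.75 rad (43 degrees); beyond it the guard falls back by itself to its open stop at 1.75 rad, short of it it falls shut. The bar needs 1 to 2 N; the hinge is damped
- guard_bar (a point): middle of the guard's red front bar, a round bar 12 mm thick and 200 mm long that lies parallel to the hinge, 180 mm from it; two thin rods join it 36 mm either side of its middle, so it can be pinched at the middle. 150 mm above the bench when shut; the underside of the shut grid is 145 mm above the bench
- guard_hinge (a point): middle of the guard's hinge line, fixed on the scale, 150 mm above the bench; the hinge runs along this frame's y, frame x points from the bar towards the hinge (away from the front of the scale), z up. Hinge posts stand 118 mm to either side, 165 mm tall; the black round counterweight is behind and above the hinge (50 mm away, radius 20 mm) when shut
- pan (a joint): how far the scale's pan has sunk, in m: 0 empty, bottoms at 0.055. Each wooden block sinks it by 0.0065 to 0.0105 (the blocks differ in weight, 130 to 195 g). A red pointer on the pan travels down in front of a white upright plate on the front of the scale; it stands in the plate's green band from 0.026 to 0.039
- pan_floor (a point): centre of the aluminium pan's floor, which moves with the pan (85 mm above the bench when empty); the scale's base is 250 x 250 x 22 mm, the pan 207 mm along this frame's y by 107 mm along x inside a rim 7 mm high; z up. The centre lies 115 mm in front of the hinge line. The pan takes two blocks side by side, their long sides along x, in two layers; three layers do not fit under the shut guard
- tray: shallow open wooden tray for the surplus, loose, 0.9 kg, 220 mm along its x by 200 mm along its y, 34 mm high, walls and floor 5 mm; origin at the centre of its underside, z up
- jar: bystander: small glass jar with dark label, 58 mm wide, 68 mm tall; origin at the centre of its underside
- dropper: bystander: brown glass dropper bottle, black top, 33 mm wide, 92 mm tall; origin at the centre of its underside
- ramekin: bystander: small white bowl with brown ink, 67 mm wide, 40 mm tall; origin at the centre of its underside
- block_a_mid (a point): centre of a brown wooden ink block, 45 mm along its x, 75 mm along its y, 30 mm along its z; grasp it across the 45 mm. It starts lying flat on the black rubber mat (3 mm thick). Absent in some starts
- block_b_mid (a point): centre of a brown wooden ink block, 45 mm along its x, 75 mm along its y, 30 mm along its z; grasp it across the 45 mm. It starts lying flat on the black rubber mat (3 mm thick). Absent in some starts
- block_c_mid (a point): centre of a brown wooden ink block, 45 mm along its x, 75 mm along its y, 30 mm along its z; grasp it across the 45 mm. It starts lying flat on the black rubber mat (3 mm thick). Absent in some starts
- block_d_mid (a point): centre of a brown wooden ink block, 45 mm along its x, 75 mm along its y, 30 mm along its z; grasp it across the 45 mm. It starts lying flat on the black rubber mat (3 mm thick). Absent in some starts
- block_e_mid (a point): centre of a brown wooden ink block, 45 mm along its x, 75 mm along its y, 30 mm along its z; grasp it across the 45 mm. It starts lying flat on the black rubber mat (3 mm thick). Absent in some starts
- block_f_mid (a point): centre of a brown wooden ink block, 45 mm along its x, 75 mm along its y, 30 mm along its z; grasp it across the 45 mm. It starts lying flat on the black rubber mat (3 mm thick). Absent in some starts

How it is judged:
By the outcome, as a careful person would: the job done as asked, in the order asked, and still so for the second after the job is handed in, with the robot touching nothing.
Of block_a, block_b, block_c, block_d, block_e, block_f only 4 to 6 are there at a start; the rules pass over those that are not, and their reading is None.
At some moment in a run one of tray may be knocked a few centimetres aside while the robot is not near it.
Once in a run the grip may slacken for a moment while it holds something.
It also fails if it takes over 210 s, if anything falls off the work surface, if the arm or the gripper's body presses on something with over 40 N, if the wrist force passes 120 N, or if a joint passes its speed limit or range.

### The arm

A 6-joint arm with a two-finger parallel gripper is mounted at the origin on a cart in front of the work surface, level with it; the furniture and walls round the work are solid. World frame = base frame: x ahead of the robot, y to its left, z up, the work surface at z = 0. Lengths are in m, angles in degrees, forces in N, time in s.
With the tool pointing down it reaches from about 0.3 to 0.75 m from the base axis. Payload 8.5 kg.
Tool frame: the origin (TCP) lies at the very end of the fingers, on their centre line; the grasp point (between the pads) lies 19 mm behind it; x points along the fingers, y is the direction in which the jaws open and shut, and the axes are right-handed (so a half turn about x gives the same grasp; the last joint's range is limited). The gripper opens to 85 mm and grips with 20 to 120 N. Pads are 22 mm wide; open, the fingers measure 114 mm over their backs; the gripper's body (76 mm by 85 mm) begins 54 mm behind the grasp point. The pads swing forward as they close: fully open they stand 13 mm farther back than shut.
Start: joints at [-80.403, 21.807, 74.336, -0, 83.858, -12.336], TCP at [0.205, -0.51, 0.231] pointing down, gripper open.
Joint ranges: [-178.18, 178.18], [-50.72, 133.34], [12.68, 142.11], [-81.47, 261.47], [9.98, 163.14], [-165.26, 165.26]. Speed limits (degrees/s): [136.94, 136.94, 180, 180, 180, 180].

### API

Orientations are given as a 3x3 rotation matrix whose columns are the frame's x, y, z axes.
In Python, from rig import sensors, cams, env gives the robot as it stands.
- The arm moves only by the shell command python3 -m crank 'ROWS' [FORCE]. ROWS is a JSON object of lists of equal length, an entry for each row: "hand": the closure in counts, from 0 (fully open) to 255 (shut); "translation": the shift along the tool's x, y, z in m, a list of three; "dr": the turn, a rotation vector about the tool's x, y, z in rad, a list of three. A call has 1 to 5 rows; each row is the pose to reach, as a shift and turn from the pose commanded when the call began, along the tool's axes at that moment; what a row does not reach only later rows make up. A row lasts 1/10 s, in which the tool goes at most 50 mm and 8.59 degrees, less where a joint would pass 70% of its speed; a pose out of reach is approached as far as the arm can. A call with a gripper value outside its range is refused whole. The fingers move at their own pace and stop on an object; FORCE is the grip in N (left out, the last holds). Time passes only in rows, so rows that repeat a pose let the fingers close. It gives the time, the measured TCP pose, the force and the opening at its end, in the units of the state.
- sensors.observe(): the state, without advancing time (a new reading comes with each control period).
- cams.get_image(name): name is "scene" or "top" or "wrist"; returns (picture, depth): 384x512x3 uint8, blue, green, red; 384x512 float32, m along the optical axis (not along the pixel's ray), 0 where there is no reading.
- cams.calibration(name): a dict with "vertical_fov" (degrees; the focal length in pixels is half the picture's height over the tangent of half this angle, whatever the lens; pixels are square), "cx", "cy" (the principal point, pixels), "distortion" ([k1, k2, p1, p2, k3] as OpenCV has them; the pictures are not rectified), "extrinsics" (4x4, takes a point from camera to world coordinates). Camera axes: x right, y down, z forward; pixel columns grow to the right and rows downward; lengths in m; the calibration is good to about 2 mm. A picture is of the moment at which its call begins: read the wrist's pose just before it. calibration takes no time and is no camera call; for the wrist camera it gives the pose at the moment of the call.
- env.close_job(): hands the job in, once; it reports no verdict.
The state is a dict: "time_s": time; "q": joint angles; "qvel": joint speeds; "joint_efforts": joint torques, N m; "position": TCP position; "tool_rot": TCP orientation; "ft_force": force on the tool from outside, world axes, zero at the start; "wrist_torque": the same for the moment, N m; "grip_width": finger opening in m.
Only numpy, scipy, OpenCV 4.12 (cv2) and the standard library are available. Lean on these libraries where they do the work, as an engineer would, in place of code of your own. Each camera call takes 0.05 s, during which the arm holds its last target. There are 200 camera calls.

## Working session

There is one attempt and no reset: what is moved stays moved. The work goes in short steps, Python scripts to look and compute and a shell command to move; the robot and the scene stay as the last step left them, time stands still between calls to the robot, and variables do not carry over. Pictures are saved under pics/ and viewed, about 12 in all and at most 16, crops included, and the job is handed in when it is done.

```bash
ls; mkdir -p pics; cat > h.py <<'E'
import numpy as np, cv2
from rig import sensors, cams, env
def grab(n,f=None):
    cal=cams.calibration(n); im,d=cams.get_image(n); 
    if f: cv2.imwrite('pics/'+f,im)
    return im,d,cal
def K(cal):
    f=192/np.tan(np.radians(cal['vertical_fov'])/2)
    return np.array([[f,0,cal['cx']],[0,f,cal['cy']],[0,0,1]])
def rays(cal,uv):
    p=cv2.undistortPoints(np.array(uv,float).reshape(-1,1,2),K(cal),np.array(cal['distortion'],float)).reshape(-1,2)
    return np.c_[p,np.ones(len(p))]
def plane(cal,uv,z):
    E=np.array(cal['extrinsics']); r=rays(cal,uv)@E[:3,:3].T; o=E[:3,3]
    return o+r*((z-o[2])/r[:,2])[:,None]
def dep(cal,d,uv):
    E=np.array(cal['extrinsics']); uv=np.array(uv).reshape(-1,2)
    z=np.array([d[int(round(v)),int(round(u))] for u,v in uv])
    return (rays(cal,uv)*z[:,None])@E[:3,:3].T+E[:3,3]
def cloud(cal,d):
    vv,uu=np.mgrid[0:384,0:512]; E=np.array(cal['extrinsics'])
    r=rays(cal,np.c_[uu.ravel(),vv.ravel()])
    P=(r*d.reshape(-1,1))@E[:3,:3].T+E[:3,3]
    return P.reshape(384,512,3)
E
python3 - <<'E'
from h import *
for n in('scene','top'):
    im,d,c=grab(n,n+'0.png'); print(n,c)
s=sensors.observe();print(s)
a=cv2.imread('pics/scene0.png')
cv2.imwrite('pics/scene0b.png',cv2.resize(a,(800,600)))
cv2.imwrite('pics/top0b.png',cv2.resize(cv2.imread('pics/top0.png'),(800,600)))
E
```

```text
pics
scene {'vertical_fov': 50.574323107299605, 'cx': 256.8552516547203, 'cy': 196.03695199582728, 'distortion': array([-0.12623841,  0.        ,  0.        ,  0.        ,  0.        ]), 'extrinsics': array([[-0.83575633, -0.24987199,  0.48895332, -0.10592839],
       [-0.54909915,  0.37834331, -0.74521572,  0.95550964],
       [ 0.00121632, -0.8913026 , -0.45340731,  0.71534958],
       [ 0.        ,  0.        ,  0.        ,  1.        ]])}
top {'vertical_fov': 52.374739032415064, 'cx': 258.3378971103576, 'cy': 188.40713874837613, 'distortion': array([-0.01949328,  0.        ,  0.        ,  0.        ,  0.        ]), 'extrinsics': array([[-2.77197793e-02, -9.96657729e-01,  7.68439069e-02,
         4.45943086e-01],
       [-9.99615086e-01,  2.75502703e-02, -3.26531759e-03,
        -2.01103615e-02],
       [ 1.13733361e-03, -7.69048425e-02, -9.97037788e-01,
         1.48560805e+00],
       [ 0.00000000e+00,  0.00000000e+00,  0.00000000e+00,
         1.00000000e+00]])}
{'time_s': 0.1, 'q': array([-8.04029128e+01,  2.18390249e+01,  7.43782419e+01, -1.06028652e-04,
        8.38588089e+01, -1.23366490e+01]), 'qvel': array([ 0.0448001 , -0.06950403, -0.14209726,  0.07974405,  0.00403619,
       -0.07828839]), 'joint_efforts': array([ 3.53576332e-03, -4.49220300e+01, -2.31656206e+01, -1.79253643e-04,
        3.66283493e-03,  1.42271330e-05]), 'position': array([ 0.20538985, -0.5099358 ,  0.23076853]), 'tool_rot': array([[-2.23178173e-04,  3.73534076e-01, -9.27616432e-01],
       [ 1.30888053e-03, -9.27615551e-01, -3.73534036e-01],
       [-9.99999119e-01, -1.29750373e-03, -2.81887934e-04]]), 'ft_force': array([-0.16352782,  0.57684966, -0.71203043]), 'wrist_torque': array([-0.0072975 , -0.00091155, -0.01199563]), 'grip_width': 0.08563937412622094}
```

View pics/scene0b.png

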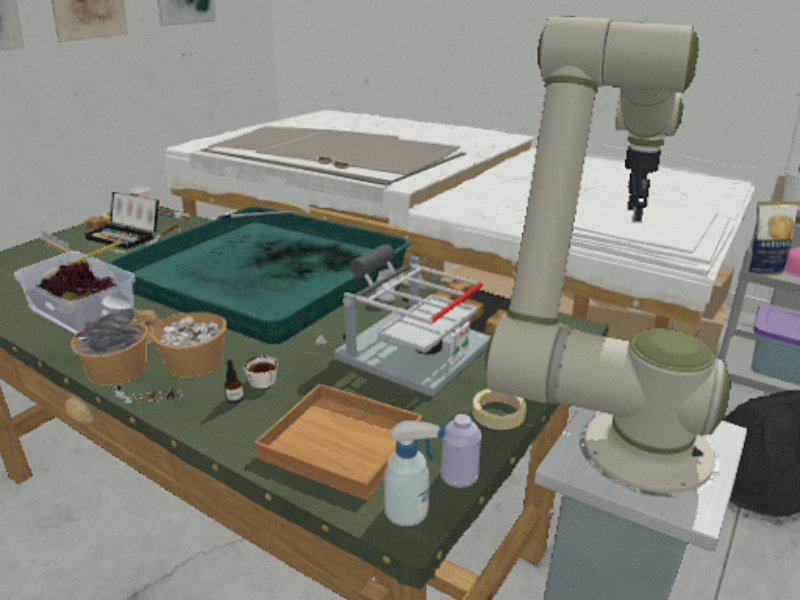

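View pics/top0b.png

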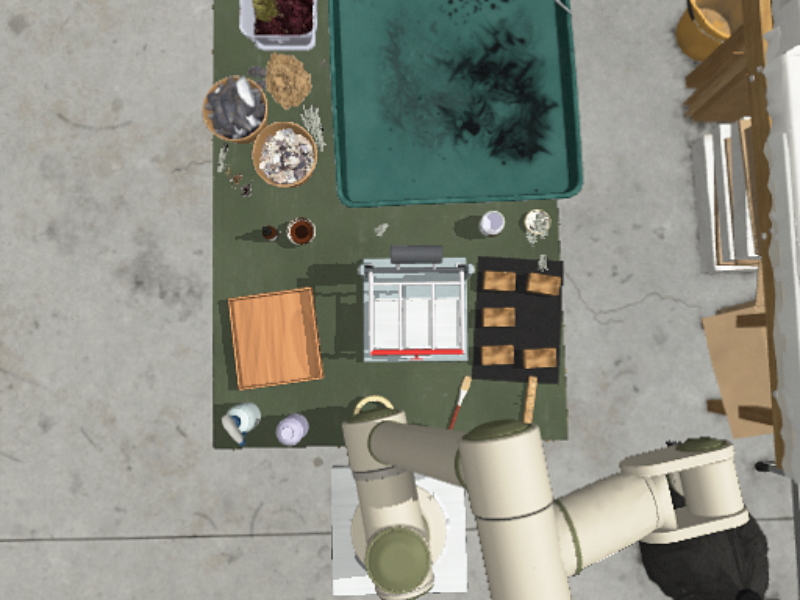

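The scene has a tray on the left, the scale in the centre with its red bar at (417,353) in the top picture, and five blocks on the mat on the right at (498,280), (543,284), (498,317), (497,354) and (540,357). The jar and bowls are behind.

```bash
cat >> h.py <<'E'
def blocks(im,cal,d,z=0.033,amin=150,amax=900,box=None):
    hsv=cv2.cvtColor(im,cv2.COLOR_BGR2HSV)
    m=cv2.inRange(hsv,(5,70,60),(22,255,255)); m=cv2.morphologyEx(m,cv2.MORPH_OPEN,np.ones((3,3)))
    out=[]
    for c in cv2.findContours(m,0,2)[0]:
        a=cv2.contourArea(c)
        if not amin<a<amax: continue
        r=cv2.minAreaRect(c); q=plane(cal,cv2.boxPoints(r),z); P=q.mean(0)
        e=[q[1]-q[0],q[2]-q[1]]; e=max(e,key=np.linalg.norm); s=sorted([np.linalg.norm(q[1]-q[0]),np.linalg.norm(q[2]-q[1])])
        ang=np.degrees(np.arctan2(e[1],e[0]))%180
        out.append((r[0],a,P,ang,s))
    return out
E
python3 - <<'E'
from h import *
c=cams.calibration('top'); im,d=cams.get_image('top')
P=cloud(c,d)
for b in blocks(im,c,d): print(np.round(b[0]),b[1],b[2].round(4),round(b[3],1),np.round(b[4],4))
hsv=cv2.cvtColor(im,cv2.COLOR_BGR2HSV)
m=cv2.inRange(hsv,(0,180,120),(4,255,255))|cv2.inRange(hsv,(176,180,120),(180,255,255))
for k in cv2.findContours(m,0,2)[0]:
    if cv2.contourArea(k)>30:
        r=cv2.minAreaRect(k); print('red',r,plane(c,cv2.boxPoints(r),0.153).round(4).tolist())
# tray
m=cv2.inRange(hsv,(5,70,60),(22,255,255))
for k in cv2.findContours(m,0,2)[0]:
    if cv2.contourArea(k)>2000:
        r=cv2.minAreaRect(k); q=plane(c,cv2.boxPoints(r),0.034); print('tray',r,q.round(4).tolist(),q.mean(0), d[int(r[0][1]),int(r[0][0])])
s=.64
for n,(u,v) in dict(jarA=(492,222),jarB=(537,222),drop=(270,233),ram=(302,231),cw=(417,254),postL=(367,268),postR=(468,268),panL=(385,320),panM=(417,320),dish1=(285,155),tape=(373,405),box=(293,430),brush=(460,390),stick=(530,395),tealfront=(455,203)).items():
    print(n,dep(c,d,[(u*s,v*s)])[0].round(3))
for p in [(0.6,0),(0.6,-.2)]: pass
E
```

```text
[345. 229.] 241.5 [ 0.3995 -0.3427  0.033 ] 92.7 [0.0472 0.0788]
[318. 226.] 235.5 [ 0.4102 -0.242   0.033 ] 88.4 [0.048  0.0743]
[319. 202.] 223.0 [ 0.5009 -0.2493  0.033 ] 88.4 [0.0447 0.0747]
[348. 182.] 237.0 [ 0.5746 -0.3591  0.033 ] 78.1 [0.0482 0.0794]
[319. 179.] 226.5 [ 0.5869 -0.2527  0.033 ] 88.4 [0.0451 0.075 ]
[175.  91.] 355.5 [0.9401 0.284  0.033 ] 131.4 [0.1338 0.1585]
[184.  51.] 721.5 [1.0961 0.2464 0.033 ] 179.2 [0.1083 0.1355]
red ((265.9822082519531, 225.49937438964844), (55.96431350708008, 4.996814250946045), 2.0454084873199463) [[0.4191, 0.0485, 0.153], [0.436, 0.0475, 0.153], [0.4239, -0.1425, 0.153], [0.407, -0.1413, 0.153]]
tray ((175.93028259277344, 215.9656219482422), (60.44451141357422, 55.74518585205078), 82.56858825683594) [[0.5651, 0.4005, 0.034], [0.5864, 0.1936, 0.034], [0.3634, 0.1684, 0.034], [0.3425, 0.373, 0.034]] [0.46434366 0.28385703 0.034     ] 1.4767618
tray ((466.4512023925781, 150.1042022705078), (301.4185791015625, 62.23674774169922), 88.52580261230469) [[1.2767, -0.7219, 0.034], [1.2792, -0.9692, 0.034], [0.1209, -0.9089, 0.034], [0.123, -0.677, 0.034]] [ 0.69997391 -0.81926968  0.034     ] 2.0988212
jarA [ 0.724 -0.241  0.048]
jarB [ 0.729 -0.357  0.01 ]
drop [0.711 0.288 0.055]
ram [0.719 0.217 0.026]
cw [ 0.629 -0.055  0.209]
postL [0.608 0.054 0.16 ]
postR [ 0.602 -0.166  0.165]
panL [0.496 0.02  0.086]
panM [ 0.494 -0.054  0.08 ]
dish1 [0.892 0.246 0.079]
tape [0.295 0.056 0.001]
box [0.255 0.231 0.105]
brush [ 0.325 -0.154  0.002]
stick [ 0.31  -0.32   0.017]
tealfront [ 0.783 -0.158  0.   ]
```

```bash
cat >> h.py <<'E'
from scipy.spatial.transform import Rotation as Ro
def rel(x,y,z,yaw):
    "tool-frame shift and turn to TCP (x,y,z), pointing down, jaw axis at world yaw (deg)"
    s=sensors.observe(); R=np.array(s['tool_rot']); a=np.radians(yaw)
    Rt=np.array([[0,np.cos(a),np.sin(a)],[0,np.sin(a),-np.cos(a)],[-1,0,0]])
    print('pos',s['position'].round(4),'yaw',round(float(np.degrees(np.arctan2(R[1,1],R[0,1]))),1),'w',round(s['grip_width'],4),'F',s['ft_force'].round(1),'t',round(s['time_s'],1))
    print('shift',(R.T@(np.array([x,y,z])-s['position'])).round(4),'dr',Ro.from_matrix(R.T@Rt).as_rotvec().round(4))
E
python3 -c "
from h import *
rel(.35,-.30,.36,-40); rel(.42,-.047,.32,-3.6)"
```

```text
pos [ 0.2054 -0.51    0.2309] yaw -68.1 w 0.0854 F [-0.5  0.7  0.3] t 0.1
shift [-0.1289 -0.1409 -0.2126] dr [-0.4899 -0.0005  0.001 ]
pos [ 0.2054 -0.51    0.2309] yaw -68.1 w 0.0854 F [-0.5  0.7  0.3] t 0.1
shift [-0.0887 -0.3494 -0.372 ] dr [-1.1252e+00 -8.0000e-04  8.0000e-04]
```

```bash
python3 -m crank '{"hand":[0,0,0,0,0],"translation":[[-0.03,-0.03,-0.045],[-0.06,-0.06,-0.09],[-0.09,-0.09,-0.13],[-0.12,-0.12,-0.17],[-0.129,-0.141,-0.213]],"dr":[[-0.12,0,0],[-0.24,0,0],[-0.36,0,0],[-0.45,0,0],[-0.49,0,0]]}' 40
python3 -c "
from h import *
rel(.40,-.047,.33,-3.6)"
```

```text
time_s: 0.65
position: [0.3293, -0.3262, 0.3494]
tool_rot: [[0.001, 0.768, -0.641], [-0.002, -0.641, -0.768], [-1.0, 0.002, 0.001]]
ft_force: [1.0, -1.0, 1.1]
grip_width: 0.085
pos [ 0.3293 -0.3262  0.3494] yaw -39.9 w 0.085 F [ 1.  -1.   1.1] t 0.7
shift [ 0.019  -0.1248 -0.2596] dr [-0.6329  0.0012 -0.0015]
```

```bash
python3 -m crank '{"hand":[0,0,0,0,0],"translation":[[0.006,-0.025,-0.04],[0.012,-0.05,-0.08],[0.018,-0.075,-0.13],[0.024,-0.1,-0.18],[0.03,-0.124,-0.226]],"dr":[[-0.13,0,0],[-0.26,0,0],[-0.39,0,0],[-0.52,0,0],[-0.633,0,0]]}' >/dev/null
python3 -m crank '{"hand":[0,0],"translation":[[0,0,0],[0,0,0]],"dr":[[0,0,0],[0,0,0]]}' >/dev/null
python3 - <<'E'
from h import *
rel(.42,-.047,.25,-3.6)
im,d,c=grab('wrist','w1.png'); np.save('w1d.npy',d); print(c['extrinsics'].round(3).tolist(),c['vertical_fov'])
E
```

```text
pos [ 0.376  -0.0882  0.3193] yaw -3.6 w 0.0852 F [ 0.6 -1.  -0.4] t 1.4
shift [ 0.0693  0.0413 -0.0439] dr [0.     0.0003 0.0001]
[[0.998, -0.058, -0.02, 0.382], [-0.062, -0.952, -0.299, -0.012], [-0.002, 0.3, -0.954, 0.463], [0.0, 0.0, 0.0, 1.0]] 61.543121633235934
```

View pics/w1.png

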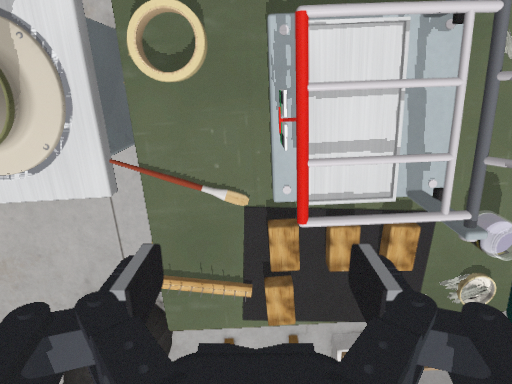

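The wrist picture shows the red bar running from (303,12) to (303,222), rods joining it at (310,85) and (310,158), and the pointer at (283,120). I'll take the bar line from here.

```bash
python3 - <<'E'
from h import *
c=cams.calibration('wrist'); im=cv2.imread('pics/w1.png'); d=np.load('w1d.npy')
hsv=cv2.cvtColor(im,cv2.COLOR_BGR2HSV)
m=cv2.inRange(hsv,(0,180,100),(4,255,255))|cv2.inRange(hsv,(176,180,100),(180,255,255))
m[:,:296]=0;m[:,315:]=0
ys,xs=np.nonzero(m); print(ys.min(),ys.max())
E_=[(np.mean(xs[ys==v]),v) for v in (ys.min(),ys.max())]
print(plane(c,E_,0.15).round(4)); 
l=[(np.mean(xs[ys==v]),v) for v in range(20,215,5)]
p=plane(c,l,0.152); k=np.polyfit(p[:,1],p[:,0],1); print('x=k*y+b',k,'yaw',-np.degrees(np.arctan(k[0])))
print('rods',plane(c,[(330,84),(330,159)],0.15).round(4))
print('hinge',dep(c,d,[(468,30),(450,200)]).round(4),dep(c,d,E_).round(4))
E
```

```text
11 223
[[ 0.4259  0.0472  0.15  ]
 [ 0.4217 -0.1551  0.15  ]]
x=k*y+b [0.01945579 0.42443908] yaw -1.114594241017237
rods [[ 0.4508 -0.0162  0.15  ]
 [ 0.4509 -0.0877  0.15  ]]
hinge [[ 0.5734  0.0236  0.1548]
 [ 0.6703 -0.1995  0.0007]] [[ 0.4249  0.0458  0.1571]
 [ 0.4206 -0.1514  0.1581]]
```

```bash
python3 -m crank '{"hand":[140,140,140,140,140],"translation":[[0.02,0.022,-0.019],[0.06,0.045,-0.038],[0.1,0.045,-0.038],[0.129,0.045,-0.038],[0.129,0.045,-0.038]],"dr":[[-0.037,0,0],[-0.037,0,0],[-0.037,0,0],[-0.037,0,0],[-0.037,0,0]]}' 40 >/dev/null
python3 -c "
from h import *
rel(.4235,-.053,.131,-1.5)"
```

```text
pos [ 0.4219 -0.0549  0.1874] yaw -1.8 w 0.0379 F [-0.3 -0.   0.5] t 1.9
shift [ 0.0564  0.002  -0.0018] dr [-0.0051 -0.0026  0.007 ]
```

```bash
python3 -m crank '{"hand":[140,140,140,255,255],"translation":[[0.025,0.002,-0.002],[0.057,0.002,-0.002],[0.057,0.002,-0.002],[0.057,0.002,-0.002],[0.057,0.002,-0.002]],"dr":[[0,0,0],[0,0,0],[0,0,0],[0,0,0],[0,0,0]]}' 40 >/dev/null
python3 -m crank '{"hand":[255,255,255],"translation":[[0,0,0],[0,0,0],[0,0,0]],"dr":[[0,0,0],[0,0,0],[0,0,0]]}' >/dev/null
python3 - <<'E'
from h import *
rel(.4235,-.053,.131,-1.5)
x0,z0=.4235,.131
for i in range(1,18):
    t=.1*i; print(i,(-.18*(np.sin(t))).round(3),(.18*(1-np.cos(t))).round(3))
E
```

```text
pos [ 0.4231 -0.0527  0.1349] yaw -1.6 w 0.0105 F [-17.   -5.4   9. ] t 2.7
shift [0.0039 0.0005 0.0003] dr [-0.0013  0.0019  0.0049]
1 -0.018 0.001
2 -0.036 0.004
3 -0.053 0.008
4 -0.07 0.014
5 -0.086 0.022
6 -0.102 0.031
7 -0.116 0.042
8 -0.129 0.055
9 -0.141 0.068
10 -0.151 0.083
11 -0.16 0.098
12 -0.168 0.115
13 -0.173 0.132
14 -0.177 0.149
15 -0.18 0.167
16 -0.18 0.185
17 -0.178 0.203
```

```bash
python3 -m crank '{"hand":[255,255,255,255,255],"translation":[[-0.009,0,0],[-0.018,0.001,0],[-0.036,0.004,0],[-0.053,0.008,0],[-0.07,0.014,0]],"dr":[[0,0,0],[0,0,0],[0,0,0],[0,0,0],[0,0,0]]}' 40 
python3 -m crank '{"hand":[255,255,255,255,255],"translation":[[-0.016,0.008,0],[-0.032,0.017,0],[-0.046,0.028,0],[-0.059,0.041,0],[-0.071,0.054,0]],"dr":[[0,0,0],[0,0,0],[0,0,0],[0,0,0],[0,0,0]]}'
```

```text
time_s: 3.2
position: [0.4363, -0.0529, 0.2051]
tool_rot: [[-0.007, 1.0, -0.028], [-0.001, -0.028, -1.0], [-1.0, -0.007, 0.002]]
ft_force: [-10.8, -3.7, 0.5]
grip_width: 0.0106
time_s: 3.7
position: [0.4906, -0.054, 0.2791]
tool_rot: [[-0.003, 1.0, -0.029], [-0.002, -0.029, -1.0], [-1.0, -0.003, 0.002]]
ft_force: [-6.2, 0.8, 6.8]
grip_width: 0.0104
```

```bash
python3 -m crank '{"hand":[255,255,255,255,255],"translation":[[-0.01,0.015,0],[-0.019,0.03,0],[-0.027,0.047,0],[-0.032,0.064,0],[-0.036,0.081,0]],"dr":[[0,0,0],[0,0,0],[0,0,0],[0,0,0],[0,0,0]]}' 
python3 -m crank '{"hand":[255,255,255,255,255],"translation":[[-0.003,0.018,0],[-0.003,0.035,0],[-0.002,0.045,0],[-0.002,0.045,0],[-0.002,0.045,0]],"dr":[[0,0,0],[0,0,0],[0,0,0],[0,0,0],[0,0,0]]}'
python3 - <<'E'
from h import *
im,d,c=grab('scene','s1.png'); cv2.imwrite('pics/s1b.png',cv2.resize(im[100:300,190:430],None,fx=3,fy=3))
E
```

```text
time_s: 4.2
position: [0.5745, -0.0557, 0.3142]
tool_rot: [[0.004, 1.0, -0.027], [-0.0, -0.027, -1.0], [-1.0, 0.004, -0.0]]
ft_force: [-1.0, 3.1, 2.4]
grip_width: 0.0104
time_s: 4.7
position: [0.6197, -0.0566, 0.3157]
tool_rot: [[0.005, 1.0, -0.027], [0.001, -0.027, -1.0], [-1.0, 0.005, -0.001]]
ft_force: [2.3, 5.6, 3.2]
grip_width: 0.0102
```

View pics/s1b.png

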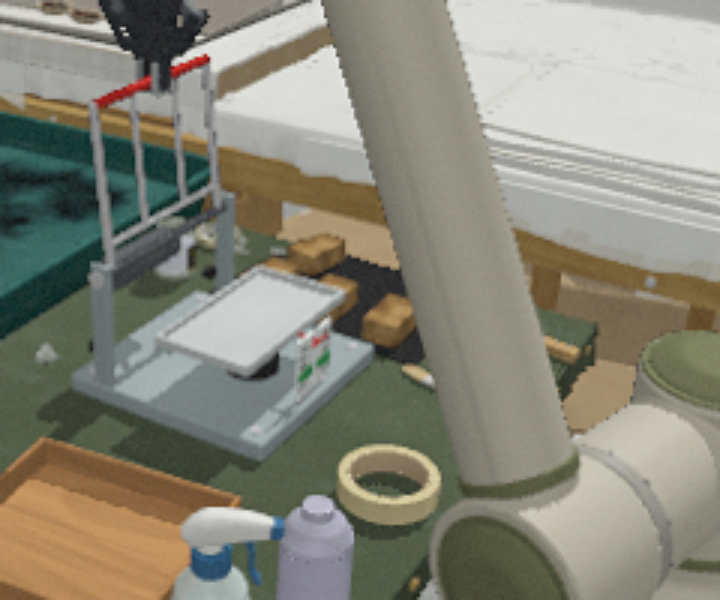

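The guard is held upright with the bar in the gripper, the pan is empty, and the pointer is at the top of the plate. Now I'll let go of the guard.

```bash
python3 -m crank '{"hand":[130,130,130,130,130],"translation":[[0,0,0],[0,0.005,0],[0,0.006,0],[-0.04,0.006,0],[-0.08,0.006,0]],"dr":[[0,0,0],[0,0,0],[0,0,0],[0,0,0],[0,0,0]]}' 
python3 -m crank '{"hand":[0,0,0,0,0],"translation":[[-0.01,-0.02,0.03],[-0.01,-0.06,0.07],[-0.01,-0.1,0.11],[-0.01,-0.12,0.15],[-0.01,-0.13,0.19]],"dr":[[0,0,0],[0,0,0],[0,0,0],[0,0,0],[0,0,0]]}'
python3 -m crank '{"hand":[0,0],"translation":[[0,0,0],[0,0,0]],"dr":[[0,0,0],[0,0,0]]}'
python3 - <<'E'
from h import *
im,d,c=grab('wrist','w2.png'); np.save('w2d.npy',d); np.save('w2e.npy',c['extrinsics'])
for b in blocks(im,c,d,amin=600,amax=9000): print(np.round(b[0]),b[1],b[2].round(4),round(b[3],1),np.round(b[4],4))
E
```

```text
time_s: 5.25
position: [0.6249, -0.0578, 0.3929]
tool_rot: [[-0.003, 1.0, -0.029], [0.001, -0.029, -1.0], [-1.0, -0.003, -0.0]]
ft_force: [0.8, -0.4, 0.3]
grip_width: 0.0417
time_s: 5.75
position: [0.488, -0.2448, 0.4038]
tool_rot: [[0.001, 1.0, -0.028], [-0.001, -0.028, -1.0], [-1.0, 0.001, 0.001]]
ft_force: [1.1, -0.8, -0.3]
grip_width: 0.0857
time_s: 5.95
position: [0.4897, -0.2448, 0.4024]
tool_rot: [[-0.0, 1.0, -0.03], [0.0, -0.03, -1.0], [-1.0, -0.0, -0.0]]
ft_force: [0.4, 0.9, -0.5]
grip_width: 0.0855
[223. 324.] 3671.5 [ 0.4147 -0.6107  0.033 ] 7.1 [0.133  0.2071]
[494. 299.] 805.5 [ 0.9424 -0.5718  0.033 ] 151.9 [0.0559 0.1146]
[307. 202.] 1237.5 [ 0.5744 -0.3619  0.033 ] 78.9 [0.0494 0.0835]
[204. 196.] 1252.0 [ 0.4004 -0.345   0.033 ] 91.6 [0.0488 0.083 ]
[134. 181.] 1044.0 [ 0.2849 -0.3139  0.033 ] 170.4 [0.0226 0.1551]
[315. 141.] 1383.5 [ 0.5846 -0.2578  0.033 ] 84.9 [0.0485 0.0782]
[261. 140.] 1294.5 [ 0.4985 -0.2524  0.033 ] 89.3 [0.0438 0.0754]
[205. 138.] 1368.0 [ 0.4099 -0.2467  0.033 ] 90.1 [0.0481 0.0774]
```

View pics/w2.png

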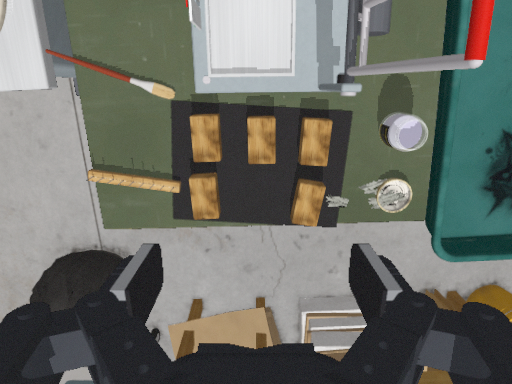

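The guard is resting open and the five blocks are clear. Now picking the middle near one, at (261,140).

```bash
python3 -m crank '{"hand":[50,50,50,50,50],"translation":[[0.05,0.01,0.006],[0.1,0.01,0.006],[0.15,0.01,0.006],[0.2,0.01,0.006],[0.25,0.01,0.006]],"dr":[[0,0,0],[0,0,0],[0,0,0],[0,0,0],[0,0,0]]}' 40
python3 -m crank '{"hand":[50,50,50,50,50],"translation":[[0.04,0,0],[0.08,0,0],[0.11,0,0],[0.135,0,0],[0.135,0,0]],"dr":[[0,0,0],[0,0,0],[0,0,0],[0,0,0],[0,0,0]]}'
python3 -c "
from h import *
rel(.4995,-.2505,.006,-1.5)"
```

```text
time_s: 6.5
position: [0.5005, -0.2485, 0.1523]
tool_rot: [[0.001, 1.0, -0.026], [-0.001, -0.026, -1.0], [-1.0, 0.001, 0.001]]
ft_force: [0.6, -1.0, -0.0]
grip_width: 0.0687
time_s: 7.0
position: [0.4994, -0.248, 0.0161]
tool_rot: [[-0.004, 1.0, -0.026], [0.004, -0.026, -1.0], [-1.0, -0.005, -0.004]]
ft_force: [-0.0, 0.2, 1.1]
grip_width: 0.0685
pos [ 0.4994 -0.248   0.0161] yaw -1.5 w 0.0685 F [-0.   0.2  1.1] t 7.0
shift [0.0101 0.0002 0.0025] dr [ 0.0002 -0.0035  0.0045]
```

```bash
python3 -m crank '{"hand":[50,255,255,255,255],"translation":[[0.01,0,0.0025],[0.01,0,0.0025],[0.01,0,0.0025],[0.01,0,0.0025],[0.01,0,0.0025]],"dr":[[0,0,0],[0,0,0],[0,0,0],[0,0,0],[0,0,0]]}' 40
python3 -m crank '{"hand":[255,255,255,255,255],"translation":[[-0.02,0,0],[-0.06,0,0],[-0.11,0,0],[-0.16,0,0],[-0.19,0,0]],"dr":[[0,0,0],[0,0,0],[0,0,0],[0,0,0],[0,0,0]]}'
python3 -m crank '{"hand":[255,255,255,255,255],"translation":[[0,-0.002,-0.03],[0,-0.004,-0.06],[0,-0.006,-0.09],[0,-0.008,-0.12],[0,-0.008,-0.142]],"dr":[[-0.14,0,0],[-0.28,0,0],[-0.42,0,0],[-0.57,0,0],[-0.72,0,0]]}'
python3 -c "
from h import *
rel(.488,-.107,.10,88.5)"
```

```text
time_s: 7.5
position: [0.5003, -0.2529, 0.0097]
tool_rot: [[0.002, 1.0, -0.028], [-0.001, -0.028, -1.0], [-1.0, 0.002, 0.001]]
ft_force: [0.3, 1.3, 4.6]
grip_width: 0.0444
time_s: 8.0
position: [0.5002, -0.253, 0.2028]
tool_rot: [[0.004, 1.0, -0.028], [-0.003, -0.028, -1.0], [-1.0, 0.004, 0.003]]
ft_force: [0.9, -0.5, -1.0]
grip_width: 0.0442
time_s: 8.5
position: [0.4952, -0.1088, 0.1988]
tool_rot: [[-0.0, 0.766, 0.643], [0.0, 0.643, -0.766], [-1.0, -0.0, -0.0]]
ft_force: [-0.6, -0.8, -1.7]
grip_width: 0.0442
pos [ 0.4952 -0.1088  0.1988] yaw 40.0 w 0.0442 F [-0.6 -0.8 -1.7] t 8.5
shift [ 0.0988 -0.0043 -0.0059] dr [-8.459e-01 -5.000e-04 -2.000e-04]
```

```bash
python3 -m crank '{"hand":[255,255,255,255,255],"translation":[[0,-0.004,-0.006],[0,-0.004,-0.006],[0,-0.004,-0.006],[0,-0.004,-0.006],[0.02,-0.004,-0.006]],"dr":[[-0.14,0,0],[-0.28,0,0],[-0.42,0,0],[-0.57,0,0],[-0.72,0,0]]}' >/dev/null
python3 -m crank '{"hand":[255,255,255,255],"translation":[[0.02,0,0],[0.04,0,0],[0.06,0,0],[0.06,0,0]],"dr":[[-0.126,0,0],[-0.126,0,0],[-0.126,0,0],[-0.126,0,0]]}'
python3 - <<'E'
from h import *
rel(.488,-.107,.089,88.5)
im,d,c=grab('wrist','w3.png')
E
```

```text
time_s: 9.4
position: [0.4876, -0.1079, 0.1167]
tool_rot: [[-0.004, 0.033, 0.999], [0.002, 0.999, -0.033], [-1.0, 0.002, -0.005]]
ft_force: [-0.3, 0.2, -1.3]
grip_width: 0.0442
pos [ 0.4876 -0.1079  0.1167] yaw 88.1 w 0.0442 F [-0.3  0.2 -1.3] t 9.4
shift [0.0277 0.0009 0.0005] dr [-0.0067 -0.0045 -0.002 ]
```

View pics/w3.png

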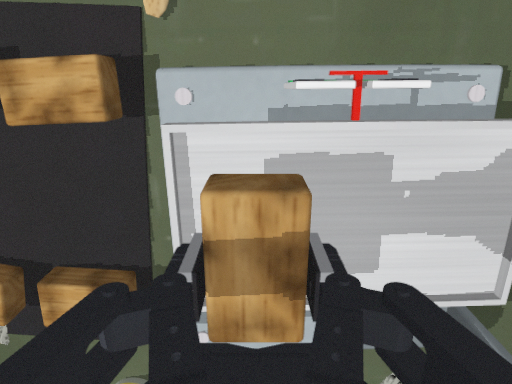

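The block is held just above the pan. The pan rim appears at rows 122 and 302 and columns 167 and 510; I'll check the pan centre from those.

```bash
python3 - <<'E'
from h import *
c=cams.calibration('wrist')
print(plane(c,[(300,122),(440,302),(165,150),(180,280),(509,290),(510,160)],0.092).round(4).tolist())
print('block bottom rear/top front',plane(c,[(206,338),(302,338)],0.14).round(4).tolist(),plane(c,[(210,177),(300,177)],0.14).round(4).tolist())
E
```

```text
[[0.4317, -0.0833, 0.092], [0.5466, 0.0069, 0.092], [0.4442, -0.1554, 0.092], [0.5245, -0.1556, 0.092], [0.54, 0.0508, 0.092], [0.4554, 0.0334, 0.092]]
block bottom rear/top front [[0.525, -0.1327, 0.14], [0.5265, -0.0877, 0.14]] [[0.4469, -0.1249, 0.14], [0.448, -0.0895, 0.14]]
```

```bash
python3 -m crank '{"hand":[255,255,255,255,255],"translation":[[0.01,0.001,0],[0.02,0.001,0],[0.027,0.001,0],[0.027,0.001,0],[0.027,0.001,0]],"dr":[[0,0,0],[0,0,0],[0,0,0],[0,0,0],[0,0,0]]}' 
python3 -m crank '{"hand":[60,60,60,60,60],"translation":[[0,0,0],[0,0,0],[0,0,0],[-0.03,0,0],[-0.08,0,0]],"dr":[[0,0,0],[0,0,0],[0,0,0],[0,0,0],[0,0,0]]}'
python3 -m crank '{"hand":[60,60,60,60,60],"translation":[[-0.03,0,0],[-0.04,-0.03,0],[-0.04,-0.06,0],[-0.04,-0.1,0],[-0.04,-0.13,0]],"dr":[[0.1,0,0],[0.25,0,0],[0.4,0,0],[0.55,0,0],[0.7,0,0]]}'
python3 - <<'E'
from h import *
im,d,c=grab('scene','s2.png')
cv2.imwrite('pics/s2b.png',cv2.resize(im[170:270,210:360],None,fx=5,fy=5))
rel(.41,-.245,.2,-1.0)
E
```

```text
time_s: 9.95
position: [0.489, -0.1075, 0.0917]
tool_rot: [[-0.0, 0.033, 0.999], [0.0, 0.999, -0.033], [-1.0, 0.0, -0.0]]
ft_force: [-0.2, 0.3, -1.4]
grip_width: 0.0443
time_s: 10.45
position: [0.4877, -0.107, 0.1706]
tool_rot: [[-0.006, 0.033, 0.999], [0.003, 0.999, -0.033], [-1.0, 0.003, -0.006]]
ft_force: [0.5, 0.2, 0.7]
grip_width: 0.0654
time_s: 10.95
position: [0.4844, -0.2393, 0.212]
tool_rot: [[0.001, 0.674, 0.739], [-0.001, 0.739, -0.674], [-1.0, -0.0, 0.001]]
ft_force: [0.2, 0.5, -0.5]
grip_width: 0.0652
pos [ 0.4844 -0.243   0.2116] yaw 47.0 w 0.0653 F [-1.7 -3.8 -0. ] t 11.0
shift [ 0.0116 -0.0521 -0.0531] dr [8.385e-01 2.400e-03 5.000e-04]
```

View pics/s2b.png

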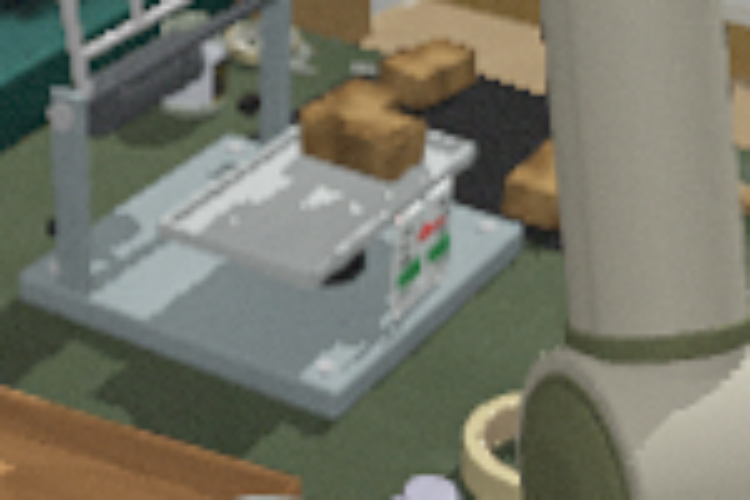

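The first block is lying on the pan with the pointer in view. Next block.

```bash
python3 -m crank '{"hand":[50,50,50,50,50],"translation":[[0.01,-0.02,-0.02],[0.02,-0.04,-0.04],[0.03,-0.052,-0.053],[0.06,-0.052,-0.053],[0.1,-0.052,-0.053]],"dr":[[0.15,0,0],[0.3,0,0],[0.45,0,0],[0.6,0,0],[0.74,0,0]]}' >/dev/null
python3 -m crank '{"hand":[50,50,50],"translation":[[0.03,0,0],[0.06,0,0],[0.06,0,0]],"dr":[[0.098,0,0],[0.098,0,0],[0.098,0,0]]}'
python3 -c "
from h import *
rel(.41,-.2455,.008,-0.8)"
```

```text
time_s: 11.8
position: [0.4092, -0.2393, 0.0492]
tool_rot: [[-0.004, 1.0, 0.001], [0.004, 0.001, -1.0], [-1.0, -0.004, -0.004]]
ft_force: [-0.4, 0.4, 0.3]
grip_width: 0.0686
pos [ 0.4092 -0.2393  0.0492] yaw 0.0 w 0.0686 F [-0.4  0.4  0.3] t 11.8
shift [0.0412 0.0009 0.0064] dr [ 0.0145 -0.0044  0.0044]
```

```bash
python3 -m crank '{"hand":[50,50,255,255,255],"translation":[[0.03,0,0.006],[0.041,0,0.006],[0.041,0,0.006],[0.041,0,0.006],[0.041,0,0.006]],"dr":[[0,0,0],[0,0,0],[0,0,0],[0,0,0],[0,0,0]]}' 40
python3 -m crank '{"hand":[255,255,255,255,255],"translation":[[0,0,0],[-0.04,0,0],[-0.09,0,0],[-0.14,0,0],[-0.19,0,0]],"dr":[[0,0,0],[0,0,0],[0,0,0],[0,0,0],[0,0,0]]}'
python3 -m crank '{"hand":[255,255,255,255,255],"translation":[[-0.01,0.015,-0.045],[-0.01,0.03,-0.09],[-0.01,0.045,-0.135],[-0.01,0.06,-0.18],[-0.01,0.078,-0.225]],"dr":[[-0.14,0,0],[-0.28,0,0],[-0.42,0,0],[-0.57,0,0],[-0.72,0,0]]}'
python3 -c "
from h import *
rel(.488,-.003,.11,88.5)"
```

```text
time_s: 12.3
position: [0.4109, -0.2468, 0.0119]
tool_rot: [[0.001, 1.0, 0.0], [-0.001, 0.0, -1.0], [-1.0, 0.001, 0.001]]
ft_force: [-0.3, 0.1, -0.7]
grip_width: 0.0441
time_s: 12.8
position: [0.41, -0.2461, 0.2032]
tool_rot: [[0.0, 1.0, 0.0], [-0.0, 0.0, -1.0], [-1.0, 0.0, 0.0]]
ft_force: [1.1, -1.0, -2.1]
grip_width: 0.0441
time_s: 13.3
position: [0.4883, -0.0196, 0.2112]
tool_rot: [[0.0, 0.748, 0.664], [-0.0, 0.664, -0.748], [-1.0, 0.0, 0.0]]
ft_force: [0.6, -0.6, -1.5]
grip_width: 0.0443
pos [ 0.4883 -0.0196  0.2112] yaw 41.6 w 0.0443 F [ 0.6 -0.6 -1.5] t 13.3
shift [ 0.1012  0.0107 -0.0126] dr [-8.186e-01  5.000e-04 -0.000e+00]
```

```bash
python3 -m crank '{"hand":[255,255,255,255,255],"translation":[[0,0.011,-0.0126],[0,0.011,-0.0126],[0.02,0.011,-0.0126],[0.05,0.011,-0.0126],[0.08,0.011,-0.0126]],"dr":[[-0.14,0,0],[-0.28,0,0],[-0.42,0,0],[-0.57,0,0],[-0.72,0,0]]}' >/dev/null
python3 -m crank '{"hand":[255,255,255,255,255],"translation":[[0.015,0,0],[0.03,0,0],[0.04,0,0],[0.048,0,0],[0.048,0,0]],"dr":[[-0.099,0,0],[-0.099,0,0],[-0.099,0,0],[-0.099,0,0],[-0.099,0,0]]}'
python3 -m crank '{"hand":[60,60,60,60,60],"translation":[[0,0,0],[0,0,0],[0,0,0],[-0.03,0,0],[-0.08,0,0]],"dr":[[0,0,0],[0,0,0],[0,0,0],[0,0,0],[0,0,0]]}'
python3 -m crank '{"hand":[60,60,60,60,60],"translation":[[-0.03,0,0],[-0.05,-0.04,0],[-0.05,-0.09,0],[-0.05,-0.14,0],[-0.05,-0.19,0]],"dr":[[0.1,0,0],[0.25,0,0],[0.4,0,0],[0.55,0,0],[0.7,0,0]]}'
python3 - <<'E'
from h import *
rel(.40,-.344,.2,1.5)
im,d,c=grab('scene','s3.png'); P=cloud(c,d)
# sunk pan: heights in pan centre gap (x .44-.53,y -.08..-.03)
q=P.reshape(-1,3); 
s=(abs(q[:,0]-.488)<.04)&(abs(q[:,1]+.055)<.018); print('pan z',np.percentile(q[s,2],[10,50,90]).round(4),s.sum())
E
```

```text
time_s: 14.3
position: [0.4881, -0.0048, 0.0822]
tool_rot: [[-0.001, 0.032, 0.999], [0.0, 0.999, -0.032], [-1.0, 0.0, -0.001]]
ft_force: [-0.3, -0.0, -1.3]
grip_width: 0.0442
time_s: 14.8
position: [0.4872, -0.0047, 0.1619]
tool_rot: [[-0.006, 0.032, 0.999], [0.001, 0.999, -0.032], [-1.0, 0.001, -0.006]]
ft_force: [1.4, -1.1, -0.4]
grip_width: 0.0652
time_s: 15.3
position: [0.4821, -0.1966, 0.2134]
tool_rot: [[0.001, 0.673, 0.74], [-0.001, 0.74, -0.673], [-1.0, 0.0, 0.001]]
ft_force: [1.3, 0.7, 0.1]
grip_width: 0.0652
pos [ 0.4821 -0.1966  0.2134] yaw 47.7 w 0.0652 F [1.3 0.7 0.1] t 15.3
shift [ 0.0134 -0.1643  0.0384] dr [ 8.07e-01  1.20e-03 -8.00e-04]
pan z [-0.7624  0.0219  0.0682] 112
```

```bash
python3 -m crank '{"hand":[50,50,50,50,50],"translation":[[0,-0.04,0.01],[0,-0.08,0.02],[0.02,-0.12,0.03],[0.05,-0.16,0.038],[0.09,-0.164,0.038]],"dr":[[0.15,0,0],[0.3,0,0],[0.45,0,0],[0.6,0,0],[0.74,0,0]]}' >/dev/null
python3 -m crank '{"hand":[50,50,50],"translation":[[0.035,0,0],[0.075,0,0],[0.075,0,0]],"dr":[[0.067,0,0],[0.067,0,0],[0.067,0,0]]}'
python3 - <<'E'
from h import *
rel(.40,-.344,.009,1.5)
im,d,c=grab('wrist','w4.png')
c2=cams.calibration('top'); im,d=cams.get_image('top'); P=cloud(c2,d).reshape(-1,3)
s=(abs(P[:,0]-.488)<.04)&(abs(P[:,1]+.055)<.016); print('pan z',np.percentile(P[s,2],[10,50,90]).round(4),s.sum())
E
```

```text
time_s: 16.15
position: [0.3995, -0.3404, 0.0441]
tool_rot: [[-0.005, 0.999, 0.032], [0.007, 0.032, -0.999], [-1.0, -0.005, -0.007]]
ft_force: [1.0, 0.2, 1.1]
grip_width: 0.0687
pos [ 0.3995 -0.3404  0.0441] yaw 1.8 w 0.0687 F [1.  0.2 1.1] t 16.1
shift [0.0351 0.0005 0.0039] dr [ 0.0057 -0.0069  0.0048]
pan z [0.0648 0.0687 0.0726] 195
```

```bash
python3 -m crank '{"hand":[50,50,255,255,255],"translation":[[0.02,0,0.004],[0.035,0,0.004],[0.035,0,0.004],[0.035,0,0.004],[0.035,0,0.004]],"dr":[[0,0,0],[0,0,0],[0,0,0],[0,0,0],[0,0,0]]}' 40
python3 -m crank '{"hand":[255,255,255,255,255],"translation":[[0,0,0],[-0.04,0,0],[-0.09,0,0],[-0.14,0,0],[-0.19,0,0]],"dr":[[0,0,0],[0,0,0],[0,0,0],[0,0,0],[0,0,0]]}'
python3 -m crank '{"hand":[255,255,255,255,255],"translation":[[-0.02,0.015,-0.045],[-0.02,0.035,-0.09],[-0.02,0.05,-0.135],[-0.02,0.07,-0.18],[-0.02,0.08,-0.22]],"dr":[[-0.14,0,0],[-0.28,0,0],[-0.42,0,0],[-0.57,0,0],[-0.72,0,0]]}'
python3 -c "
from h import *
rel(.488,-.107,.125,88.3)"
```

```text
time_s: 16.75
position: [0.402, -0.3469, 0.0147]
tool_rot: [[0.002, 0.999, 0.032], [-0.003, 0.032, -0.999], [-1.0, 0.002, 0.003]]
ft_force: [-0.4, 1.0, 6.5]
grip_width: 0.0445
time_s: 17.25
position: [0.401, -0.3457, 0.2058]
tool_rot: [[0.001, 0.999, 0.032], [-0.001, 0.032, -0.999], [-1.0, 0.001, 0.001]]
ft_force: [0.9, -0.9, -2.1]
grip_width: 0.0442
time_s: 17.75
position: [0.4747, -0.1214, 0.2237]
tool_rot: [[0.002, 0.726, 0.688], [-0.001, 0.688, -0.726], [-1.0, 0.001, 0.002]]
ft_force: [0.1, 0.8, -1.4]
grip_width: 0.044
pos [ 0.4747 -0.1214  0.2237] yaw 43.5 w 0.044 F [ 0.1  0.8 -1.4] t 17.8
shift [ 0.0988  0.0195 -0.0014] dr [-7.821e-01  1.800e-03 -3.000e-04]
```

```bash
python3 -m crank '{"hand":[255,255,255,255,255],"translation":[[0,0.01,-0.001],[0,0.02,-0.001],[0.02,0.0195,-0.0014],[0.05,0.0195,-0.0014],[0.08,0.0195,-0.0014]],"dr":[[-0.14,0,0],[-0.28,0,0],[-0.42,0,0],[-0.57,0,0],[-0.72,0,0]]}' >/dev/null
python3 -m crank '{"hand":[255,255,255,255],"translation":[[0.01,0,0],[0.018,0,0],[0.018,0,0],[0.018,0,0]],"dr":[[-0.062,0,0],[-0.062,0,0],[-0.062,0,0],[-0.062,0,0]]}'
python3 - <<'E'
from h import *
rel(.488,-.107,.107,88.3)
im,d,c=grab('wrist','w5.png')
E
```

```text
time_s: 18.65
position: [0.4878, -0.1095, 0.1256]
tool_rot: [[0.001, 0.038, 0.999], [-0.001, 0.999, -0.038], [-1.0, -0.001, 0.001]]
ft_force: [-0.8, -0.0, -2.4]
grip_width: 0.0438
pos [ 0.4878 -0.1095  0.1256] yaw 87.8 w 0.0438 F [-0.8 -0.  -2.4] t 18.6
shift [0.0186 0.0026 0.0001] dr [-0.0084  0.0015  0.0006]
```

View pics/w5.png

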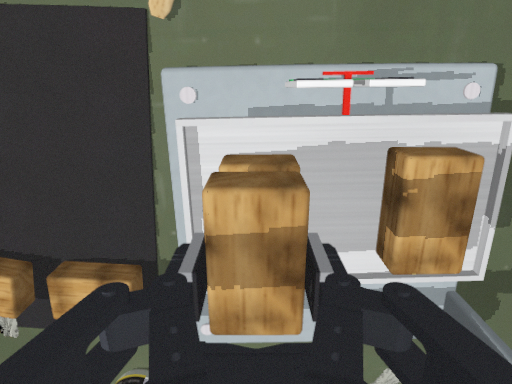

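The held block is squarely above the first one, and the left block sits inside the rim. Placing it.

```bash
python3 -m crank '{"hand":[255,255,255,255,255],"translation":[[0.008,0.0026,0],[0.014,0.0026,0],[0.019,0.0026,0],[0.019,0.0026,0],[0.019,0.0026,0]],"dr":[[0,0,0],[0,0,0],[0,0,0],[0,0,0],[0,0,0]]}'
python3 -m crank '{"hand":[60,60,60,60,60],"translation":[[0,0,0],[0,0,0],[0,0,0],[-0.03,0,0],[-0.08,0,0]],"dr":[[0,0,0],[0,0,0],[0,0,0],[0,0,0],[0,0,0]]}'
python3 -m crank '{"hand":[60,60,60,60,60],"translation":[[-0.02,0,0],[-0.03,-0.04,0],[-0.03,-0.08,0],[-0.03,-0.12,0],[-0.03,-0.15,0]],"dr":[[0.1,0,0],[0.25,0,0],[0.4,0,0],[0.55,0,0],[0.7,0,0]]}'
python3 - <<'E'
from h import *
rel(.585,-.256,.1,-3)
c2=cams.calibration('top'); im,d=cams.get_image('top'); P=cloud(c2,d).reshape(-1,3)
s=(abs(P[:,0]-.488)<.04)&(abs(P[:,1]+.055)<.016); print('pan z',np.percentile(P[s,2],[10,50,90]).round(4),s.sum())
im,d,c=grab('scene','s4.png')
cv2.imwrite('pics/s4b.png',cv2.resize(im[170:270,210:360],None,fx=5,fy=5))
E
```

```text
time_s: 19.2
position: [0.4875, -0.1068, 0.1056]
tool_rot: [[-0.0, 0.037, 0.999], [0.0, 0.999, -0.037], [-1.0, 0.0, -0.0]]
ft_force: [-0.2, 0.9, -0.8]
grip_width: 0.0439
time_s: 19.7
position: [0.4863, -0.1063, 0.1845]
tool_rot: [[-0.006, 0.037, 0.999], [0.003, 0.999, -0.037], [-1.0, 0.003, -0.006]]
ft_force: [0.7, -1.1, 0.7]
grip_width: 0.0651
time_s: 20.2
position: [0.4817, -0.2589, 0.2158]
tool_rot: [[0.0, 0.677, 0.736], [-0.001, 0.736, -0.677], [-1.0, -0.0, 0.001]]
ft_force: [1.0, 0.2, 0.6]
grip_width: 0.065
pos [ 0.4817 -0.2589  0.2158] yaw 47.4 w 0.065 F [1.  0.2 0.6] t 20.2
shift [0.1159 0.0721 0.074 ] dr [ 8.792e-01  7.000e-04 -1.000e-04]
pan z [0.0556 0.0596 0.0632] 195
```

View pics/s4b.png

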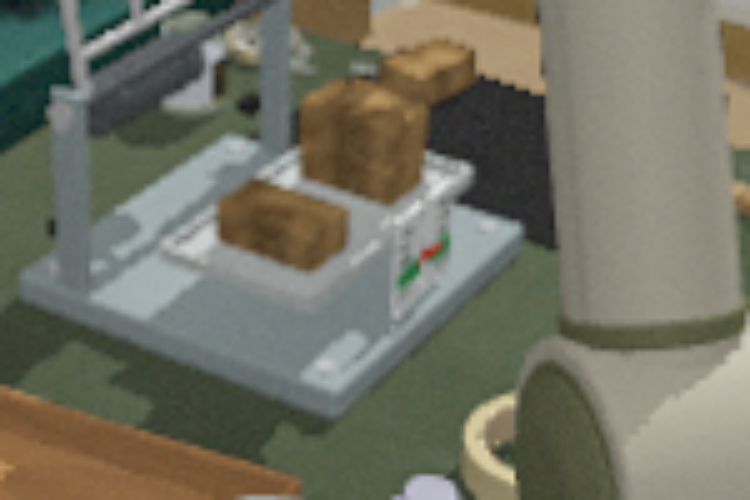

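The pointer is at about the top edge of the green band: the sink is about 25 mm, which is marginal. A fourth block is needed.

```bash
python3 -m crank '{"hand":[50,50,50,50,50],"translation":[[0,0.03,0.03],[0,0.06,0.06],[0.02,0.072,0.074],[0.05,0.072,0.074],[0.09,0.072,0.074]],"dr":[[0.15,0,0],[0.3,0,0],[0.45,0,0],[0.6,0,0],[0.74,0,0]]}' >/dev/null
python3 -m crank '{"hand":[50,50,50],"translation":[[0.03,0,0],[0.075,0,0],[0.075,0,0]],"dr":[[0.139,0,0],[0.139,0,0],[0.139,0,0]]}'
python3 - <<'E'
from h import *
rel(.585,-.256,.009,-3)
E
```

```text
time_s: 21.1
position: [0.5827, -0.2506, 0.0455]
tool_rot: [[-0.009, 0.999, -0.043], [0.006, -0.043, -0.999], [-1.0, -0.009, -0.006]]
ft_force: [0.3, 0.5, -0.3]
grip_width: 0.069
pos [ 0.5827 -0.2506  0.0455] yaw -2.4 w 0.069 F [ 0.3  0.5 -0.3] t 21.1
shift [0.0365 0.0029 0.0056] dr [ 0.0096 -0.0058  0.0093]
```

```bash
python3 -m crank '{"hand":[50,50,255,255,255],"translation":[[0.02,0.003,0.005],[0.036,0.003,0.005],[0.036,0.003,0.005],[0.036,0.003,0.005],[0.036,0.003,0.005]],"dr":[[0,0,0],[0,0,0],[0,0,0],[0,0,0],[0,0,0]]}' 40
python3 -m crank '{"hand":[255,255,255,255,255],"translation":[[0,0,0],[-0.04,0,0],[-0.09,-0.01,0],[-0.14,-0.05,0],[-0.19,-0.09,0]],"dr":[[0,0,0],[0,0,0],[0,0,0],[0,0,0],[0,0,0]]}'
python3 -m crank '{"hand":[255,255,255,255,255],"translation":[[-0.02,-0.01,-0.045],[-0.02,-0.01,-0.09],[-0.02,-0.01,-0.135],[-0.02,-0.01,-0.18],[-0.02,-0.01,-0.225]],"dr":[[-0.14,0,0],[-0.28,0,0],[-0.42,0,0],[-0.57,0,0],[-0.72,0,0]]}'
python3 -c "
from h import *
rel(.488,-.004,.125,88.3)"
```

```text
time_s: 21.6
position: [0.5887, -0.2584, 0.0166]
tool_rot: [[0.002, 0.999, -0.044], [-0.001, -0.044, -0.999], [-1.0, 0.002, 0.001]]
ft_force: [1.2, 0.6, 4.1]
grip_width: 0.0442
time_s: 22.1
position: [0.5152, -0.2547, 0.1841]
tool_rot: [[0.001, 0.999, -0.044], [-0.001, -0.044, -0.999], [-1.0, 0.001, 0.001]]
ft_force: [0.4, -0.8, 0.5]
grip_width: 0.0442
time_s: 22.6
position: [0.5158, -0.028, 0.2027]
tool_rot: [[0.001, 0.777, 0.63], [-0.0, 0.63, -0.777], [-1.0, 0.001, 0.001]]
ft_force: [0.3, 1.0, -1.8]
grip_width: 0.0442
pos [ 0.5158 -0.028   0.2027] yaw 39.0 w 0.0442 F [ 0.3  1.  -1.8] t 22.6
shift [ 0.0777 -0.0066 -0.0362] dr [-8.6e-01  1.0e-03 -2.0e-04]
```

```bash
python3 -m crank '{"hand":[255,255,255,255,255],"translation":[[0,-0.004,-0.018],[0,-0.0066,-0.036],[0.02,-0.0066,-0.036],[0.04,-0.0066,-0.036],[0.06,-0.0066,-0.036]],"dr":[[-0.14,0,0],[-0.28,0,0],[-0.42,0,0],[-0.57,0,0],[-0.72,0,0]]}' >/dev/null
python3 -m crank '{"hand":[255,255,255,255,255],"translation":[[0.01,0,0],[0.02,0,0],[0.034,0,0],[0.043,0,0],[0.043,0,0]],"dr":[[-0.14,0,0],[-0.14,0,0],[-0.14,0,0],[-0.14,0,0],[-0.14,0,0]]}'
python3 -c "
from h import *
rel(.488,-.004,.100,88.3)"
```

```text
time_s: 23.6
position: [0.4882, -0.0057, 0.0984]
tool_rot: [[-0.002, 0.038, 0.999], [0.0, 0.999, -0.038], [-1.0, 0.0, -0.002]]
ft_force: [-0.5, 0.8, -0.2]
grip_width: 0.0441
pos [ 0.4882 -0.0057  0.0984] yaw 87.8 w 0.0441 F [-0.5  0.8 -0.2] t 23.6
shift [-0.0016  0.0017 -0.0002] dr [-0.0083 -0.0016 -0.0004]
```

```bash
python3 -m crank '{"hand":[60,60,60,60,60],"translation":[[0,0,0],[0,0,0],[0,0,0],[-0.03,0,0],[-0.08,0,0]],"dr":[[0,0,0],[0,0,0],[0,0,0],[0,0,0],[0,0,0]]}'
python3 -m crank '{"hand":[60,60,60,60,60],"translation":[[-0.02,0,0],[-0.04,-0.04,0],[-0.04,-0.09,0],[-0.04,-0.14,0],[-0.04,-0.19,0]],"dr":[[0.1,0,0],[0.25,0,0],[0.4,0,0],[0.55,0,0],[0.7,0,0]]}'
python3 -m crank '{"hand":[60,60,60],"translation":[[0,-0.03,0.03],[0,-0.05,0.05],[0,-0.05,0.05]],"dr":[[0.15,0,0],[0.3,0,0],[0.45,0,0]]}' >/dev/null
python3 - <<'E'
from h import *
rel(.5745,-.3605,.05,-11.5)
c2=cams.calibration('top'); im,d=cams.get_image('top'); P=cloud(c2,d).reshape(-1,3)
s=(abs(P[:,0]-.488)<.04)&(abs(P[:,1]+.055)<.016); print('pan z',np.percentile(P[s,2],[10,50,90]).round(4),s.sum())
im,d,c=grab('scene','s5.png')
cv2.imwrite('pics/s5b.png',cv2.resize(im[170:270,210:360],None,fx=5,fy=5))
E
```

```text
time_s: 24.1
position: [0.4873, -0.0055, 0.1783]
tool_rot: [[-0.006, 0.036, 0.999], [0.001, 0.999, -0.036], [-1.0, 0.001, -0.006]]
ft_force: [1.6, -0.4, 0.3]
grip_width: 0.0657
time_s: 24.6
position: [0.4814, -0.1975, 0.2197]
tool_rot: [[0.001, 0.676, 0.737], [-0.001, 0.737, -0.676], [-1.0, 0.0, 0.001]]
ft_force: [1.8, 0.8, -0.1]
grip_width: 0.0653
pos [ 0.485  -0.2699  0.2188] yaw 21.5 w 0.0655 F [ 0.5  0.5 -1. ] t 24.9
shift [0.1689 0.0501 0.117 ] dr [ 5.754e-01  9.000e-04 -2.000e-04]
pan z [0.0483 0.0525 0.0562] 197
```

View pics/s5b.png

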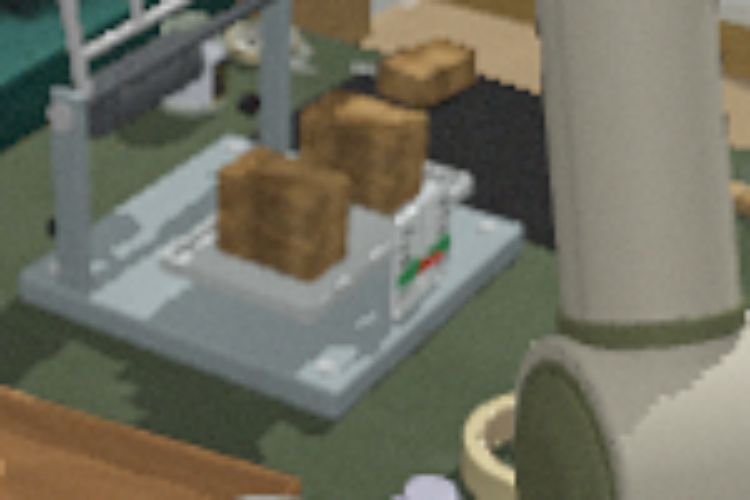

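Four blocks are on the pan, the sink is about 32.5 mm, and the pointer is inside the green. The last block goes to the tray.

```bash
python3 -m crank '{"hand":[50,50,50,50,50],"translation":[[0.03,0.02,0.04],[0.06,0.04,0.08],[0.1,0.05,0.117],[0.14,0.05,0.117],[0.165,0.05,0.117]],"dr":[[0.13,0,0],[0.26,0,0],[0.39,0,0],[0.52,0,0],[0.575,0,0]]}' >/dev/null
python3 -m crank '{"hand":[50,50],"translation":[[0,0,0],[0,0,0]],"dr":[[0,0,0],[0,0,0]]}' >/dev/null
python3 - <<'E'
from h import *
rel(.5745,-.3605,.010,-11.5)
c2=cams.calibration('top'); im,d=cams.get_image('top')
m=cv2.inRange(cv2.cvtColor(im,cv2.COLOR_BGR2HSV),(5,70,60),(22,255,255)); m[:,240:]=0; m[:120]=0
k=max(cv2.findContours(m,0,2)[0],key=cv2.contourArea); r=cv2.minAreaRect(k); q=plane(c2,cv2.boxPoints(r),.034); print('tray',q.mean(0),q[0]-q[1])
E
```

```text
pos [ 0.5761 -0.3557  0.0554] yaw -10.6 w 0.0688 F [ 0.5 -0.5  0.5] t 25.7
shift [ 0.0454 -0.0007  0.005 ] dr [ 0.0154  0.0006 -0.0011]
tray [0.46416198 0.28407735 0.034     ] [-0.02134424  0.20743469  0.        ]
```

```bash
python3 -m crank '{"hand":[50,50,255,255,255],"translation":[[0.03,0,0.005],[0.045,0,0.005],[0.045,0,0.005],[0.045,0,0.005],[0.045,0,0.005]],"dr":[[0,0,0],[0,0,0],[0,0,0],[0,0,0],[0,0,0]]}' 40
python3 -m crank '{"hand":[255,255,255,255,255],"translation":[[0,0,0],[-0.05,0,0],[-0.1,0,0],[-0.15,-0.03,-0.02],[-0.2,-0.06,-0.04]],"dr":[[0,0,0],[0,0,0],[0,0,0],[0,0,0],[0,0,0]]}'
python3 -m crank '{"hand":[255,255,255,255,255],"translation":[[-0.02,-0.03,-0.02],[-0.02,-0.057,-0.06],[-0.02,-0.065,-0.1],[-0.02,-0.075,-0.145],[-0.02,-0.085,-0.19]],"dr":[[0,0,0],[0,0,0],[0,0,0],[0,0,0],[0,0,0]]}'
python3 -m crank '{"hand":[255,255,255,255,255],"translation":[[0,-0.008,-0.045],[0,-0.016,-0.09],[0,-0.024,-0.135],[0,-0.032,-0.18],[0,-0.04,-0.225]],"dr":[[0,0,0],[0,0,0],[0,0,0],[0,0,0],[0,0,0]]}'
python3 - <<'E'
from h import *
rel(.464,.284,.10,-6)
E
```

```text
time_s: 26.25
position: [0.5752, -0.3611, 0.0106]
tool_rot: [[0.002, 0.982, -0.188], [-0.001, -0.188, -0.982], [-1.0, 0.002, 0.001]]
ft_force: [0.6, 0.1, -0.6]
grip_width: 0.0442
time_s: 26.75
position: [0.5323, -0.3193, 0.1921]
tool_rot: [[0.001, 0.982, -0.189], [-0.001, -0.189, -0.982], [-1.0, 0.001, 0.001]]
ft_force: [-0.3, 0.5, -0.8]
grip_width: 0.0443
time_s: 27.25
position: [0.4848, -0.1156, 0.2108]
tool_rot: [[0.001, 0.982, -0.189], [-0.0, -0.189, -0.982], [-1.0, 0.001, 0.0]]
ft_force: [1.3, -0.0, -1.8]
grip_width: 0.0445
time_s: 27.75
position: [0.4882, 0.1132, 0.2108]
tool_rot: [[0.001, 0.982, -0.189], [-0.0, -0.189, -0.982], [-1.0, 0.001, -0.0]]
ft_force: [0.5, -0.6, -2.2]
grip_width: 0.044
pos [0.4882 0.1132 0.2108] yaw -10.9 w 0.044 F [ 0.5 -0.6 -2.2] t 27.8
shift [ 0.1107 -0.0561 -0.1631] dr [-0.0851 -0.0001 -0.0011]
```

```bash
python3 -m crank '{"hand":[255,255,255,255,255],"translation":[[0,-0.014,-0.04],[0,-0.028,-0.08],[0,-0.042,-0.12],[0.02,-0.056,-0.16],[0.07,-0.056,-0.163]],"dr":[[0,0,0],[0,0,0],[0,0,0],[0,0,0],[0,0,0]]}'
python3 -m crank '{"hand":[255,255],"translation":[[0.03,0,0],[0.03,0,0]],"dr":[[0,0,0],[0,0,0]]}' >/dev/null
python3 - <<'E'
from h import *
im,d,c=grab('wrist','w6.png'); rel(.464,.284,.016,-6)
E
```

```text
time_s: 28.25
position: [0.4652, 0.2867, 0.1432]
tool_rot: [[0.01, 0.983, -0.184], [0.004, -0.184, -0.983], [-1.0, 0.009, -0.006]]
ft_force: [1.3, -0.2, -2.6]
grip_width: 0.0441
pos [0.4638 0.2819 0.1098] yaw -10.9 w 0.0441 F [-0.   0.3 -0. ] t 28.5
shift [ 0.0938 -0.     -0.0023] dr [-0.085   0.0012  0.0024]
```

View pics/w6.png

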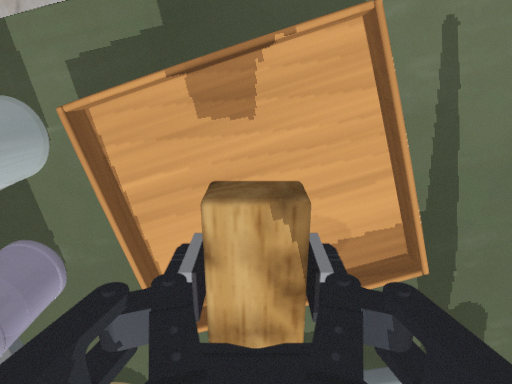

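```bash
python3 - <<'E'
from h import *
c=cams.calibration('wrist')
q=plane(c,[(62,108),(378,3),(427,270)],.034); print(q.round(3).tolist(),((q[0]+q[2])/2).round(3))
E
```

```text
[[0.348, 0.368, 0.034], [0.562, 0.391, 0.034], [0.586, 0.196, 0.034]] [0.467 0.282 0.034]
```

Tray centre confirmed. Lower to the floor (5 mm thick) and release.

```bash
python3 -m crank '{"hand":[255,255,255,255,255],"translation":[[0.03,0,0],[0.06,0,0],[0.08,0,0],[0.094,0,0],[0.094,0,0]],"dr":[[0,0,0],[0,0,0],[0,0,0],[0,0,0],[0,0,0]]}'
python3 -m crank '{"hand":[50,50,50,50,50],"translation":[[0,0,0],[0,0,0],[0,0,0],[-0.03,0,0],[-0.08,0,0]],"dr":[[0,0,0],[0,0,0],[0,0,0],[0,0,0],[0,0,0]]}'
python3 -m crank '{"hand":[50,130,130,130,130],"translation":[[-0.05,0,0],[-0.1,0,0.02],[-0.15,0,0.06],[-0.2,0.015,0.1],[-0.25,0.03,0.14]],"dr":[[0,0,0],[0,0,0],[0,0,0],[-0.05,0,0],[-0.15,0,0]]}'
python3 - <<'E'
from h import *
rel(.58,.02,.41,-1.5)
im,d,c=grab('scene','s6.png'); im2,d,c=grab('top','t6.png')
cv2.imwrite('pics/c6.png',np.hstack([cv2.resize(im[90:330,100:400],(390,312)),cv2.resize(im2[120:300,120:360],(400,312))]))
hsv=cv2.cvtColor(im2,cv2.COLOR_BGR2HSV)
m=cv2.inRange(hsv,(0,180,100),(4,255,255))|cv2.inRange(hsv,(176,180,100),(180,255,255)); m[:100]=0;m[240:]=0
for k in cv2.findContours(m,0,2)[0]:
    if cv2.contourArea(k)>15: print(cv2.minAreaRect(k),plane(c,[cv2.minAreaRect(k)[0]],.333))
E
```

```text
time_s: 29.0
position: [0.4651, 0.2818, 0.017]
tool_rot: [[0.001, 0.982, -0.189], [0.0, -0.189, -0.982], [-1.0, 0.001, -0.0]]
ft_force: [-0.7, -0.6, -1.2]
grip_width: 0.0442
time_s: 29.5
position: [0.4632, 0.2815, 0.0957]
tool_rot: [[-0.005, 0.982, -0.189], [-0.002, -0.189, -0.982], [-1.0, -0.004, 0.003]]
ft_force: [0.2, -0.2, -0.7]
grip_width: 0.0688
time_s: 30.0
position: [0.462, 0.169, 0.3116]
tool_rot: [[0.002, 0.999, -0.037], [0.0, -0.037, -0.999], [-1.0, 0.002, -0.0]]
ft_force: [0.0, 0.1, 0.3]
grip_width: 0.0419
pos [0.462  0.169  0.3116] yaw -2.1 w 0.0419 F [0.  0.1 0.3] t 30.0
shift [-0.0982  0.1236  0.1446] dr [-0.0104 -0.0003 -0.0019]
((267.0, 154.5), (3.0, 64.0), 90.0) [[ 0.63542126 -0.05251268  0.333     ]]
```

View pics/c6.png

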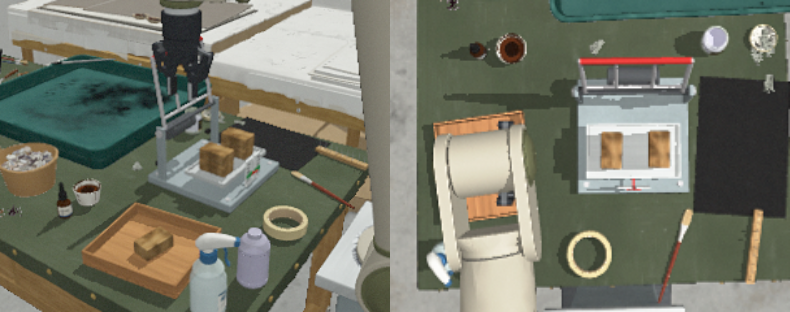

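The last block lies in the tray, four are on the pan, and the guard rests open with its bar at world (0.635,-0.053). Going to grip it.

```bash
python3 -m crank '{"hand":[130,130,130,130,130],"translation":[[-0.04,0.02,0.02],[-0.08,0.05,0.05],[-0.098,0.08,0.09],[-0.098,0.11,0.13],[-0.098,0.14,0.17]],"dr":[[0,0,0],[0,0,0],[0,0,0],[0,0,0],[0,0,0]]}' >/dev/null
python3 -m crank '{"hand":[130,130,130,130],"translation":[[0,0.03,0.04],[0,0.04,0.055],[0,0.04,0.055],[0,0.04,0.055]],"dr":[[0,0,0],[0,0,0],[0,0,0],[0,0,0]]}' >/dev/null
python3 -c "
from h import *
rel(.635,-.055,.309,-1.5)"
```

```text
pos [ 0.6278 -0.0532  0.4066] yaw -2.3 w 0.0418 F [-1.4 -0.4  0.8] t 31.0
shift [0.0976 0.0073 0.0015] dr [-0.0141 -0.0004  0.0004]
```

```bash
python3 -m crank '{"hand":[130,130,130,130,130],"translation":[[0.01,0.0073,0.001],[0.04,0.0073,0.001],[0.07,0.0073,0.001],[0.097,0.0073,0.001],[0.097,0.0073,0.001]],"dr":[[-0.014,0,0],[-0.014,0,0],[-0.014,0,0],[-0.014,0,0],[-0.014,0,0]]}'
python3 -m crank '{"hand":[255,255,255,255,255],"translation":[[0,0,0],[0,0,0],[0,0,0],[0,0,0],[0,0,0]],"dr":[[0,0,0],[0,0,0],[0,0,0],[0,0,0],[0,0,0]]}' 40
python3 -c "
from h import *
rel(.635,-.055,.309,-1.5)"
```

```text
time_s: 31.5
position: [0.6339, -0.0535, 0.3061]
tool_rot: [[-0.007, 1.0, -0.024], [0.002, -0.024, -1.0], [-1.0, -0.007, -0.002]]
ft_force: [0.0, 0.6, -0.1]
grip_width: 0.0419
time_s: 32.0
position: [0.6351, -0.0546, 0.3119]
tool_rot: [[0.003, 1.0, -0.025], [-0.0, -0.025, -1.0], [-1.0, 0.003, 0.0]]
ft_force: [-5.0, 1.7, 5.4]
grip_width: 0.0106
pos [ 0.6351 -0.0546  0.3119] yaw -1.5 w 0.0106 F [-5.   1.7  5.4] t 32.0
shift [ 0.0029 -0.0001  0.0004] dr [ 0.0007  0.0003 -0.0025]
```

```bash
python3 -m crank '{"hand":[255,255,255,255,255],"translation":[[-0.002,-0.018,0],[-0.003,-0.036,0],[-0.0015,-0.054,0],[0.0015,-0.0715,0],[0.006,-0.089,0]],"dr":[[0,0,0],[0,0,0],[0,0,0],[0,0,0],[0,0,0]]}'
python3 -m crank '{"hand":[255,255,255,255,255],"translation":[[0.0065,-0.0167,0],[0.0147,-0.0328,0],[0.0244,-0.048,0],[0.0356,-0.062,0],[0.048,-0.075,0]],"dr":[[0,0,0],[0,0,0],[0,0,0],[0,0,0],[0,0,0]]}'
python3 -c "
from h import *
rel(.472,-.053,.2547,-1.5)"
```

```text
time_s: 32.5
position: [0.5469, -0.0531, 0.306]
tool_rot: [[0.007, 1.0, -0.026], [-0.002, -0.026, -1.0], [-1.0, 0.007, 0.002]]
ft_force: [2.1, -0.8, 3.4]
grip_width: 0.0103
time_s: 33.0
position: [0.4719, -0.0515, 0.2571]
tool_rot: [[0.005, 1.0, -0.026], [-0.003, -0.026, -1.0], [-1.0, 0.005, 0.002]]
ft_force: [4.7, -2.9, -0.8]
grip_width: 0.0101
pos [ 0.4719 -0.0515  0.2571] yaw -1.5 w 0.0101 F [ 4.7 -2.9 -0.8] t 33.0
shift [0.0024 0.0001 0.0015] dr [ 0.0001  0.0025 -0.0053]
```

```bash
python3 -m crank '{"hand":[255,255,255,255,255],"translation":[[0.0138,-0.0116,0],[0.0286,-0.0218,0],[0.0444,-0.0304,0],[0.061,-0.0374,0],[0.078,-0.0427,0]],"dr":[[0,0,0],[0,0,0],[0,0,0],[0,0,0],[0,0,0]]}'
python3 -m crank '{"hand":[255,255,255,255,255],"translation":[[0.0176,-0.0036,0],[0.033,-0.005,0],[0.041,-0.0055,0],[0.044,-0.0056,0],[0.044,-0.0056,0]],"dr":[[0,0,0],[0,0,0],[0,0,0],[0,0,0],[0,0,0]]}'
python3 -c "
from h import *
rel(.423,-.053,.131,-1.5)"
```

```text
time_s: 33.5
position: [0.429, -0.0505, 0.1784]
tool_rot: [[0.003, 1.0, -0.026], [-0.003, -0.026, -1.0], [-1.0, 0.003, 0.003]]
ft_force: [3.5, -3.0, 0.4]
grip_width: 0.0101
time_s: 34.0
position: [0.4231, -0.0503, 0.134]
tool_rot: [[-0.0, 1.0, -0.026], [-0.002, -0.026, -1.0], [-1.0, 0.0, 0.002]]
ft_force: [-2.8, -4.3, -0.5]
grip_width: 0.0106
pos [ 0.4231 -0.0503  0.134 ] yaw -1.5 w 0.0106 F [-2.8 -4.3 -0.5] t 34.0
shift [ 0.003  -0.0001  0.0027] dr [ 0.0005  0.0018 -0.    ]
```

```bash
python3 -m crank '{"hand":[255,255,255,130,130],"translation":[[0.002,0,0],[0.002,0,0],[0.002,0,0],[0.002,0,0],[0.002,0,0]],"dr":[[0,0,0],[0,0,0],[0,0,0],[0,0,0],[0,0,0]]}'
python3 -m crank '{"hand":[130,130,130,130,130],"translation":[[0,0,0],[0,0,0],[-0.03,0,0],[-0.08,0,0],[-0.13,0,0]],"dr":[[0,0,0],[0,0,0],[0,0,0],[0,0,0],[0,0,0]]}'
python3 -m crank '{"hand":[130,130,130,130,130],"translation":[[-0.04,0,0.03],[-0.06,0,0.07],[-0.06,0,0.12],[-0.06,0,0.17],[-0.06,0,0.22]],"dr":[[0,0,0],[0,0,0],[0,0,0],[0,0,0],[0,0,0]]}'
python3 -m crank '{"hand":[130,130,130,130,130],"translation":[[0,0,0],[0,0,0],[0,0,0],[0,0,0],[0,0,0]],"dr":[[0,0,0],[0,0,0],[0,0,0],[0,0,0],[0,0,0]]}'
python3 - <<'E'
from h import *
im,d,c=grab('scene','s7.png'); im2,d2,c2=grab('top','t7.png')
a=np.hstack([cv2.resize(im[90:330,100:400],(390,312)),cv2.resize(im2[120:300,120:360],(400,312))])
b=cv2.resize(im[180:250,230:340],(440,280)); b=np.hstack([b,np.zeros((280,350,3),np.uint8)])
cv2.imwrite('pics/c7.png',np.vstack([a,b]))
P=cloud(c2,d2).reshape(-1,3); s=(abs(P[:,0]-.488)<.04)&(abs(P[:,1]+.055)<.016); print('pan z',np.percentile(P[s,2],[10,50,90]).round(4))
hsv=cv2.cvtColor(im2,cv2.COLOR_BGR2HSV)
m=cv2.inRange(hsv,(0,180,100),(4,255,255))|cv2.inRange(hsv,(176,180,100),(180,255,255)); m[:100]=0;m[250:]=0
ys,xs=np.nonzero(m); s=(xs>200)&(xs<330); p=cloud(c2,d2)[ys[s],xs[s]]; print('bar',np.median(p,0))
im0=cv2.imread('pics/top0.png')
for n in((492,222),(270,233),(302,231)): print(dep(c2,d2,[(n[0]*.64,n[1]*.64)])[0].round(3))
E
```

```text
time_s: 34.5
position: [0.4236, -0.0497, 0.1323]
tool_rot: [[0.002, 1.0, -0.026], [-0.001, -0.026, -1.0], [-1.0, 0.002, 0.0]]
ft_force: [0.1, 1.4, -0.4]
grip_width: 0.0388
time_s: 35.0
position: [0.4225, -0.0492, 0.2634]
tool_rot: [[-0.001, 1.0, -0.026], [0.001, -0.026, -1.0], [-1.0, -0.001, -0.001]]
ft_force: [1.0, -0.1, -0.1]
grip_width: 0.042
time_s: 35.5
position: [0.4169, -0.2713, 0.3221]
tool_rot: [[0.001, 1.0, -0.026], [-0.0, -0.026, -1.0], [-1.0, 0.001, 0.0]]
ft_force: [1.1, 0.1, 0.1]
grip_width: 0.042
time_s: 36.0
position: [0.4175, -0.2684, 0.3221]
tool_rot: [[0.0, 1.0, -0.024], [-0.0, -0.024, -1.0], [-1.0, 0.0, 0.0]]
ft_force: [-0.4, 0.3, -0.5]
grip_width: 0.0417
pan z [0.0481 0.0524 0.0562]
bar [ 0.42402847 -0.03853003  0.15622875]
[ 0.726 -0.242  0.039]
[0.712 0.289 0.052]
[0.72  0.218 0.022]
```

View pics/c7.png

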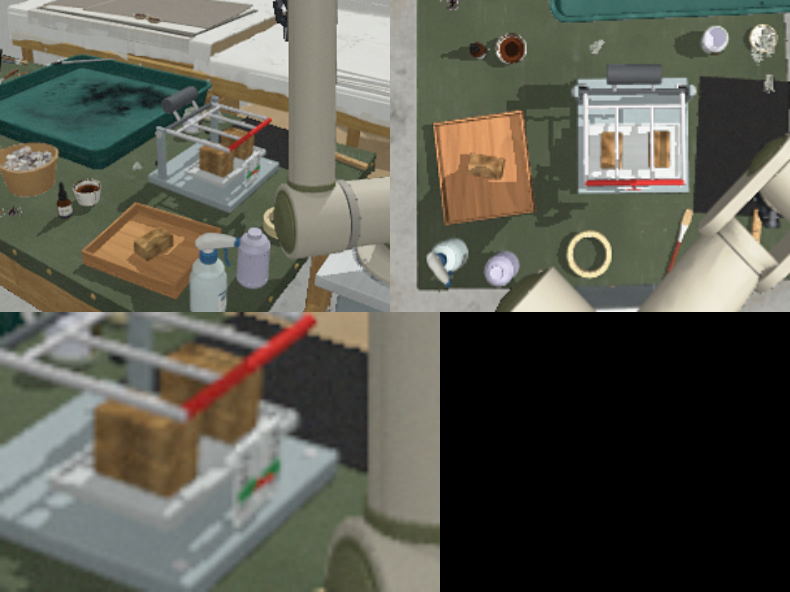

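```bash
python3 -c "
from rig import env
print(env.close_job())"
```

```text
the job is handed in; nothing more can be done
None
```

I handed the job in at about 36 s of the 210 s, with all steps done in the order asked. I swung the guard over to its open stop and let go. Then I set four blocks on the pan one by one, put the fifth in the tray, and laid the guard back down on its stop.

The last checks, taken with the robot clear of everything:
- **Pointer:** it stands in the green band. The pan reads 52.4 mm above the bench, a sink of about 32.6 mm, with the band at 26–39 mm.
- **Guard:** the top of the bar is at about 156 mm, which matches its shut position.
- **Tray:** the spare block lies flat near the middle.
- **Bystanders:** the jar, dropper bottle and ink bowl are where they started, within about 2 mm sideways; their measured heights came out 3–9 mm lower than at the start, but all three look upright in the last pictures.

With three blocks the sink was about 25.4 mm, just short of the band by depth and close to its edge in the picture, so I added the fourth. No check failed. The only disagreement was the top camera's first estimate of the scale's angle (-3.6°). The pointer had skewed it, and the wrist camera gave -1.1°, so I used -1.5°.

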